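# Set the kneading machine to its speed limiter

## Robot

A 6-joint arm with a two-finger parallel gripper is mounted at the origin on the work surface. World frame = base frame: x ahead of the robot, y to its left, z up, the work surface at z = 0. Lengths are in mm, angles in rad, forces in N, time in s.
With the tool pointing down it reaches from about 250 to 725 mm from the base axis. Payload 9.7 kg.
Tool frame: the origin (TCP) lies at the very end of the fingers, on their centre line; the grasp point (between the pads) lies 19 mm behind it; z points along the fingers, y is the line along which they close (so a half turn about z gives the same grasp; the last joint's range is limited). The gripper opens to 85 mm and grips with 20 to 120 N. Pads are 22 mm wide; open, the fingers measure 114 mm over their backs; the gripper's body (76 mm by 85 mm) begins 54 mm behind the grasp point. The pads swing forward as they close: fully open they stand 13 mm farther back than shut.
Start: joints at [-1.151, 0.087, 0.176, 1.66, 0, 1.571], TCP at [224.165, -502.242, 205.684] pointing down, gripper open.
Joint ranges: [-3.13, 3.13], [-0.85, 1.81], [-1.15, 1.24], [-2.2, 2.28], [-1.44, 1.52], [-3.14, 3.14]. Speed limits (rad/s): [2.22, 2.22, 2.57, 3.14, 3.14, 3.14].

## Interface

Orientations are given as a unit quaternion [w, x, y, z].
In Python, from plant import get_obs, camera, get_calibration, hand_in gives the robot as it stands.
- The arm moves only by the tool drive_tool, never from a script. Its argument "series" is a list of rows, each a list of 6 numbers: the shift along the world's x, y, z in cm, then the turn, a rotation vector about the world's x, y, z in degrees. A call has 1 to 20 rows; each row shifts and turns the commanded pose from where the row before left it; what a row does not reach is not made up. A row lasts 1/10 s, in which the tool goes at most 50 mm and 8.59 degrees, less where a joint would pass 70% of its speed; a pose out of reach is approached as far as the arm can. A call is refused whole if a number of a shift passes 5 or a number of a turn 8.59, either way. A call with a gripper value outside its range is refused whole. "grip" is the finger opening in cm, from 0 to 8.54, set as the call begins (left out, the last holds). The fingers move at their own pace and stop on an object; "newtons" is the grip in N (left out, the last holds). Time passes only in rows, so rows that do not move let the fingers close. It gives the time, the measured TCP pose, the force, the opening and the grip force at its end, in the units of the state.
- get_obs(): the state, without advancing time (a new reading comes with each control period).
- camera(name): name is "side" or "top" or "wrist"; returns the picture (384x512x3 uint8, red, green, blue); there is no depth.
- get_calibration(name): a dict with "intrinsics" (3x3 intrinsics, pixels), "xyz" and "attitude" of the camera in the world; the wrist camera has in their place "mount" (4x4, takes a point from camera to tool coordinates, whose origin is the TCP and whose axes are the flange's). Camera axes: x right, y up, looking along -z (the intrinsics and any distortion apply to the point x, -y, -z); pixel columns grow to the right and rows downward; lengths in mm; the calibration is good to about 2 mm. A picture is of the moment at which its call begins: read the wrist's pose just before it. get_calibration takes no time and is no camera call.
- hand_in(): hands the job in; it is judged then, once.
The state is a dict: "time": time; "joint_pos": joint angles; "qd": joint speeds; "tau": joint torques, N m; "ee_pos": TCP position; "ee_rot": TCP orientation; "wrist_force": force on the tool from outside, world axes, zero at the start; "moment": the same for the moment, N m; "width": finger opening in mm; "gripper_force": force on a finger pad.
Only numpy, scipy, OpenCV 4.12 (cv2) and the standard library are available. Lean on these libraries where they do the work, as an engineer would, in place of code of your own. Each camera call takes 0.05 s, during which the arm holds its last target. There are 200 camera calls.

## Task

Switch the kneading machine on at the highest speed its limiter allows: press the small inner pointer knob down against its spring to free the safety catch, turn it clockwise (seen from above) past the catch and on until its pointer bears against the upright limiter post with a light but firm push of about 5 N, then let go so that the knob springs back up with the pointer still at the post. Leave the timer ring around the knob as it is: do not lean on it or turn it, and do not jam the knob down onto it. Do not force the post, and leave everything else standing where it is.

Things in the scene. Friction and masses are not known exactly. Their poses are not given: they have to be found in the camera images.
- machine: The kneading machine: a fixed white housing 220 x 370 x 85 mm high. Origin: centre of its underside, on the counter; x, y along its short and long sides, z up. The dial's upright axis is at x -20, y -100 mm of this frame; a steel bowl (radius 92 mm, rim 166 mm above the counter) is centred at x 0, y +85 mm.
- knob: The small inner knob. Origin on the dial's axis, at the height of the housing's flat top while the knob is up (85 mm over the counter); it sinks with the knob. x: along the pointer, outward; z up. The knob turns about z and can be pushed down against a spring. It starts up, 0 to 0.12 rad clockwise of off (off: pointer along the machine's -y), and meets the post 0.53 to 1.0 rad further clockwise.
- grip (a point): Middle of the knob's grip bar, 34 mm above the knob's origin, axes as the knob's. The bar is 30 mm long along x, 12 mm wide along y, and stands from 23.5 to 45 mm above the knob's origin on the round flange. Turning friction 0.05 N m.
- flange (a point): Centre of the underside of the knob's flange (radius 20 mm, 3 mm thick), 20.5 mm above the knob's origin. Pushing starts at 3.6 N, then takes 1.2 N per mm. Down less than 3.5 mm (about 8 N), a hidden catch stops it at 0.2 rad clockwise of off; further down it turns; from 0.6 rad the catch is passed and the knob can spring up. From 6 mm down (about 11 N) the flange rubs on the ring and drags it.
- pointer (a point): A point on the middle line of the knob's pointer, 46 mm from the axis and 27.5 mm above the knob's origin; axes as the knob's. The pointer is 6 mm wide, lies 24 to 31 mm above the knob's origin and reaches from the grip bar out over the ring to 55 mm from the axis.
- ring: The timer ring below and around the inner knob: a ribbed white ring of outer radius 35 mm, its top 14 mm above the housing's flat top. Origin on the dial's axis at the housing's flat top; x towards its mark, z up. It turns easily (friction 0.03 N m) and must be left as it is.
- ring_mark (a point): The small dark mark on top of the ring, 27.5 mm from the axis.
- limiter: The speed limiter: an upright steel post, radius 4 mm, 32 mm tall above the housing's flat top, clamped in an arc track 46 mm from the dial's axis. Origin: on the dial's axis at the housing's flat top; axes as the machine's. It does not tell where along the track the post stands: 0.8 to 1.15 rad clockwise of the off direction. The pointer's side meets it 0.15 rad before the post's own direction.
- tumbler_a: A glass tumbler, radius 36 mm, 95 mm tall; origin at the centre of its underside. Not part of the job.
- tumbler_b: A second, equal tumbler. Not part of the job.
- soap: A soap bottle, radius 28 mm, 170 mm tall; origin at the centre of its underside. Not part of the job.
- spoon: A steel spoon lying on the counter. Not part of the job.
- mixing_bowl: A grey mixing bowl, radius 115 mm, 100 mm tall; origin at the centre of its underside. Not part of the job.
- flour_box: An open white storage box 130 x 130 x 75 mm; origin at the centre of its underside. Not part of the job.
- spice_jar: A small jar, radius 15 mm, 40 mm tall, standing on the housing about 115 mm from the dial's axis, on the side away from the robot; origin at the centre of its underside. Not part of the job.

How it is judged (in metres and radians):
On the way, in this order (a step that is already met when the one before it is completed fails the run):
1. the inner knob is pressed down, free of its catch (z of knob in the frame of machine below 0.0815 m), for 0.1 s.
2. the pointer bears on the limiter post with more than 2 N (contact force between knob and limiter above 2 N), for 0.15 s.
At the end, for the whole second after the job is handed in: The pointer stands at the limiter post (its side within 2.5 mm of it: middle lines within 9.5 mm), the knob has sprung back up (within 1.5 mm of its rest height) and is at rest, and the timer ring is where it was (its mark within 3.5 mm) (horizontal distance between pointer and stop_c0 below 0.0095 m and z of knob in the frame of machine above 0.0835 m and angular speed of knob below 0.1 rad/s and distance of ring_mark from where it was at the start of the episode below 0.0035 m); the robot touches nothing.
It fails at once if the timer ring is turned by more than about 0.13 rad (its mark moves over 3.5 mm) (distance of ring_mark from where it was at the start of the episode above 0.0035 m).
It fails at once if the timer ring is pressed with more than 4 N, by the gripper or by the knob jammed down on it (contact force between ring and anything else above 4 N).
It fails at once if the limiter post is forced by the pointer with more than 10 N (contact force between knob and limiter above 10 N).
It fails at once if a bystander is moved by more than 30 mm (distance of any of tumbler_a, tumbler_b, soap, spoon, mixing_bowl, flour_box, spice_jar from where it was at the start of the episode above 0.03 m).
It also fails if it takes over 64 s, if anything falls off the work surface, if the arm or the gripper's body presses on something with over 40 N, if the wrist force passes 120 N, or if a joint passes its speed limit or range.

## Working session

There is one attempt and no reset: what is moved stays moved. The work goes in short steps, Python scripts to look and compute and a tool call to move; the robot and the scene stay as the last step left them, time stands still between calls to the robot, and variables do not carry over. Pictures are saved under pics/ and viewed, at most 10 in all, crops included, and the job is handed in when it is done.

Besides the shell and the picture viewer there is one more tool, called by a JSON object that holds its "method" and its "body", one argument or row to a line. drive_tool: Moves the arm, as the interface text tells. Its arguments: {"type":"object","properties":{"series":{"type":"array","items":{"type":"array","items":{"type":"number"}}},"grip":{"type":"number"},"newtons":{"type":"number"}},"required":["series"]}

```bash
mkdir -p pics
cat > h.py <<'E'
import numpy as np, cv2
from scipy.spatial.transform import Rotation as R
from plant import get_obs, camera, get_calibration, hand_in
def quat(q): return R.from_quat([q[1],q[2],q[3],q[0]])
def shot(n,f):
    im=camera(n); cv2.imwrite(f,im[:,:,::-1]); return im
E
python3 - <<'E'
from h import *
a=shot("top","pics/top.png");b=shot("side","pics/side.png")
for n in("top","side","wrist"):print(get_calibration(n))
print(get_obs())
cv2.imwrite("pics/both.png",np.hstack([a,b])[:,:,::-1])
E
```

```text
{'intrinsics': array([[406.88976597,   0.        , 252.24414521],
       [  0.        , 406.88976597, 194.29138032],
       [  0.        ,   0.        ,   1.        ]]), 'xyz': array([ 372.70791174,  114.48182501, 1304.31812896]), 'attitude': array([ 0.71199183,  0.04406734, -0.05827057, -0.69837687])}
{'intrinsics': array([[417.13397293,   0.        , 256.32478858],
       [  0.        , 417.13397293, 197.56018808],
       [  0.        ,   0.        ,   1.        ]]), 'xyz': array([ 438.54138904, -650.77203667,  905.32330276]), 'attitude': array([ 0.92172736,  0.38039014, -0.03359339, -0.06777531])}
{'intrinsics': array([[330.02644152,   0.        , 251.70028062],
       [  0.        , 330.02644152, 190.53446151],
       [  0.        ,   0.        ,   1.        ]]), 'mount': array([[ 8.70885295e-04,  9.62419794e-01,  2.71564691e-01,
         6.90596799e+01],
       [ 9.99999493e-01, -7.01031046e-04, -7.22474996e-04,
        -2.80060206e-01],
       [-5.04948957e-04,  2.71565182e-01, -9.62419917e-01,
        -1.67205544e+02],
       [ 0.00000000e+00,  0.00000000e+00,  0.00000000e+00,
         1.00000000e+00]])}
{'time': 0.1, 'joint_pos': array([-1.15099999e+00,  8.74305158e-02,  1.75239362e-01,  1.65978963e+00,
        8.90527923e-07,  1.57080721e+00]), 'qd': array([ 8.49206395e-04, -1.40809137e-03,  2.74119146e-03,  2.07299239e-05,
        7.58952400e-04, -7.76567062e-04]), 'tau': array([ 1.39557684e-03, -5.21562624e+01,  4.65652227e+01,  1.60771050e-02,
        1.25976512e-04, -1.66748987e-05]), 'ee_pos': array([ 224.0762868 , -502.04298343,  205.05332681]), 'ee_rot': array([-5.79322598e-04,  9.78053100e-01,  2.08354946e-01, -1.22964599e-04]), 'wrist_force': array([-0.36289238,  0.20715909, -0.38011828]), 'moment': array([-0.0104996 ,  0.04441001, -0.01222078]), 'gripper_force': 0.0, 'width': 85.42148714485073}
```

View pics/top.png

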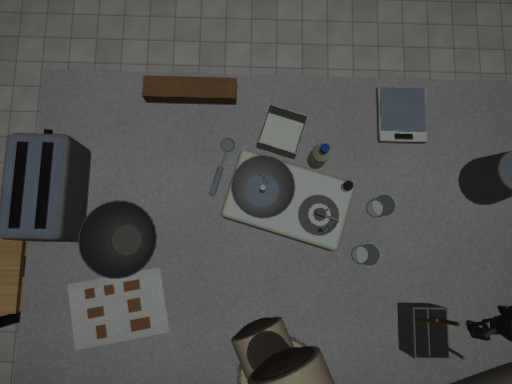

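View pics/side.png

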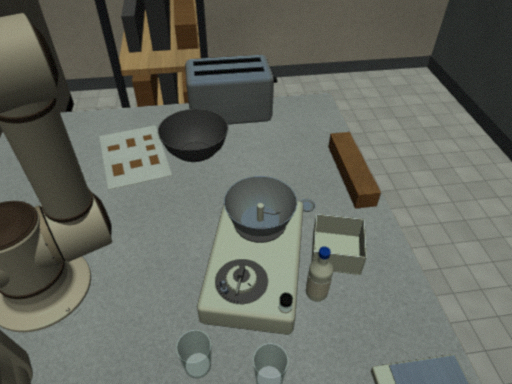

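The top view shows the dial around (319,215) and the side view shows it around (242,281). The machine's long axis runs up-left to down-right in the top view. Next I'll enlarge both.

Run:
```python
import cv2,numpy as np
a=cv2.imread("pics/top.png")[185:245,285:360];b=cv2.imread("pics/side.png")[250:315,205:305]
f=lambda i:cv2.resize(i,(400,int(i.shape[0]*400/i.shape[1])),interpolation=cv2.INTER_CUBIC)
a,b=f(a),f(b);h=320
p=lambda i:cv2.copyMakeBorder(i,0,h-i.shape[0],0,0,cv2.BORDER_CONSTANT)
o=np.hstack([p(a),p(b)]);cv2.imwrite("pics/c1.png",np.clip(o*1.6,0,255).astype('uint8'))
```

```text
(no output)
```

View pics/c1.png

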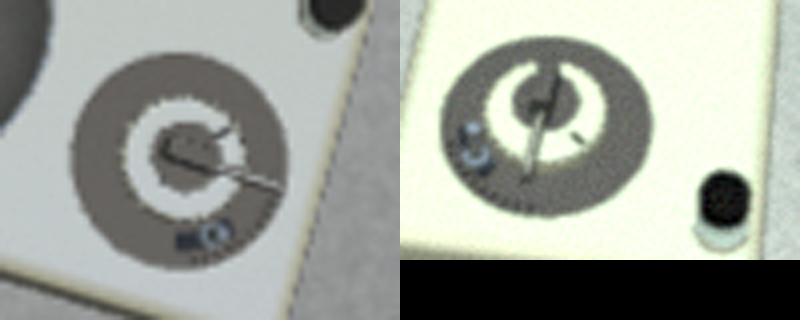

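The left crop (top view) has the dial disc centre at about (180,160), the pointer running from (165,152) to (280,188), and the post near (215,233). The right crop (side view) has the disc centre at about (147,126) and the post top near (72,128).

```bash
cat >> h.py <<'E'
def ray(n,uv,o=None):
    c=get_calibration(n);K=c["intrinsics"]
    d=np.array([(uv[0]-K[0,2])/K[0,0],-(uv[1]-K[1,2])/K[1,1],-1])
    if n!="wrist": return np.array(c["xyz"]),quat(c["attitude"]).apply(d)
    M=c["mount"];r=quat(o["ee_rot"]);return o["ee_pos"]+r.apply(M[:3,3]),r.apply(M[:3,:3]@d)
def onz(n,uv,z,o=None):
    p,d=ray(n,uv,o);return p+d*(z-p[2])/d[2]
def proj(n,P,o=None):
    c=get_calibration(n);K=c["intrinsics"]
    if n!="wrist": t,r=np.array(c["xyz"]),quat(c["attitude"]).as_matrix()
    else:
        M=c["mount"];q=quat(o["ee_rot"]).as_matrix();t=o["ee_pos"]+q@M[:3,3];r=q@M[:3,:3]
    v=(np.atleast_2d(P)-t)@r
    return np.c_[K[0,2]-K[0,0]*v[:,0]/v[:,2],K[1,2]+K[1,1]*v[:,1]/v[:,2]]
E
python3 - <<'E'
from h import *
T=lambda u,v:(285+u/5.333,185+v/5.333)
S=lambda u,v:(205+u/4,250+v/4)
P=lambda s,x:print(s,np.round(x,1))
P("c top",onz("top",T(180,160),85));P("c side",onz("side",S(147,126),85))
a=onz("top",T(165,152),130);b=onz("top",T(280,188),112);P("bar..tip",(a,b))
a=onz("side",S(155,75),130);b=onz("side",S(128,180),112);P("side bar..tip",(a,b))
P("post top",onz("top",T(215,233),117));P("post side",onz("side",S(72,128),117))
P("mark",onz("top",T(222,132),99));P("mark side",onz("side",S(178,138),99))
P("jar",onz("top",T(335,10),125));P("jar side",onz("side",S(324,195),125))
P("corners",[onz("top",p,85) for p in((353,184),(334,249),(222,213),(240,151))])
P("tumbl",[onz("top",p,95) for p in((386,206),(372,255))])
P("tumb base",[onz("top",p,0) for p in((375,209),(360,254))])
P("soap",onz("top",(325,149),170))
E
```

```text
c top [ 491.9 -110.3   85. ]
c side [ 495.4 -110.    85. ]
bar..tip [[ 491.7  -93.8  130. ]
 [ 474.8 -160.7  112. ]]
side bar..tip [[ 500.9 -107.   130. ]
 [ 478.9 -160.6  112. ]]
post top [ 449.  -123.4  117. ]
post side [ 451.9 -126.4  117. ]
mark [ 506.7 -131.4   99. ]
mark side [ 510.7 -129.7   99. ]
jar [ 573.  -189.5  125. ]
jar side [ 580.3 -192.8  125. ]
corners [[ 589.  -215.9   85. ]
 [ 391.  -155.3   85. ]
 [ 492.2  181.4   85. ]
 [ 684.5  131.5   85. ]]
tumbl [[ 522.1 -311.9   95. ]
 [ 375.3 -265.9   95. ]]
tumb base [[ 523.4 -309.2    0. ]
 [ 378.  -257.3    0. ]]
soap [ 674.4 -113.8  170. ]
```

Estimates: dial axis near (493.5, -110), pointer at -108.6°, post about 52° clockwise of the pointer. I'll move above the dial with the fingers aligned across the bar.

{"method": "drive_tool", "body": {
  "series": [
    [2.25,3.27,0.4,0,0,3.95],
    [2.25,3.27,0.4,0,0,3.95],
    [2.25,3.27,0.4,0,0,3.95],
    [2.25,3.27,0.4,0,0,3.95],
    [2.25,3.27,0.4,0,0,3.95],
    [2.25,3.27,0.4,0,0,3.95],
    [2.25,3.27,0.4,0,0,3.95],
    [2.25,3.27,0.4,0,0,3.95],
    [2.25,3.27,0.4,0,0,3.95],
    [2.25,3.27,0.4,0,0,3.95],
    [2.25,3.27,0.4,0,0,3.95],
    [2.25,3.27,0.4,0,0,3.95],
    [0,0,0,0,0,0],
    [0,0,0,0,0,0]
  ],
  "grip": 5
}}

```text
time: 1.5
ee_pos: [494.3, -109.1, 253.2]
ee_rot: [-0.0, 0.811, 0.585, -0.0]
wrist_force: [-0.1, -0.2, 0.2]
width: 50.4
gripper_force: 0.0
```

Run:
```python
from h import *
o=get_obs();im=shot("wrist","pics/w1.png")
import pickle;pickle.dump(o,open("o1.pkl","wb"))
print(o["time"],o["ee_pos"],quat(o["ee_rot"]).as_matrix().round(4),o["joint_pos"],o["wrist_force"],o["moment"])
x,y=proj("wrist",[[493.5,-110,110]],o)[0].astype(int);print(x,y)
x0=max(0,min(512-200,x-100));y0=max(0,min(384-150,y-75));print(x0,y0)
cv2.imwrite("pics/w1c.png",np.clip(cv2.resize(im[y0:y0+150,x0:x0+200,::-1],None,fx=4,fy=4,interpolation=cv2.INTER_CUBIC)*1.3,0,255))
```

```text
1.5 [ 494.32314776 -109.11240073  253.15578926] [[ 3.165e-01  9.486e-01 -1.100e-03]
 [ 9.486e-01 -3.165e-01  0.000e+00]
 [-3.000e-04 -1.100e-03 -1.000e+00]] [-2.17114009e-01  6.34935190e-03  1.85489575e-01  1.75105882e+00
 -2.17354583e-04  1.67574833e+00] [-0.11292337 -0.1559677   0.15947008] [-0.01485707 -0.03450634 -0.00644283]
251 173
151 98[ WARN:0@0.382] global loadsave.cpp:1063 imwrite_ Unsupported depth image for selected encoder is fallbacked to CV_8U.
```

View pics/w1c.png

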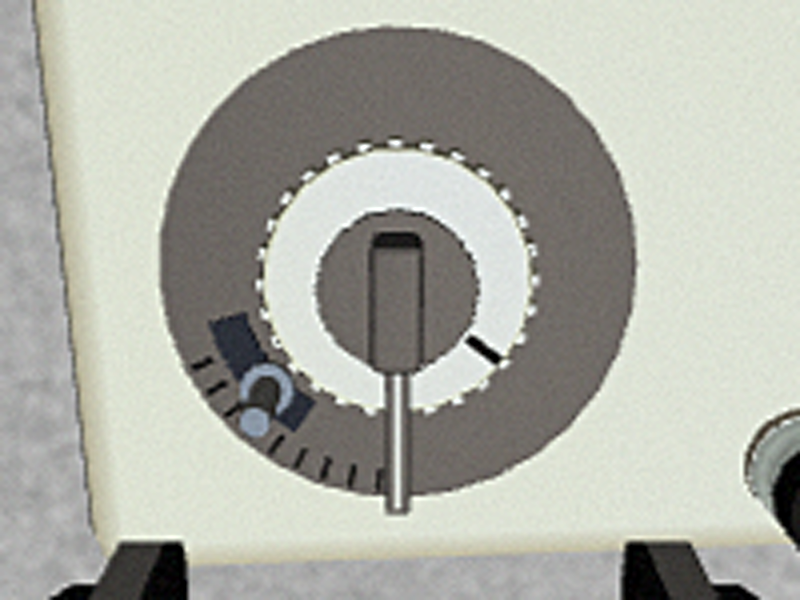

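The wrist crop shows the bar and pointer vertical in the image at u≈397. The flange centre is at (398,292), the ring centre at (398,279), the post top at (255,423), and the mark at (484,349). The fingers are centred at u≈404.

Run:
```python
from h import *
import pickle;o=pickle.load(open("o1.pkl","rb"))
W=lambda u,v,z:onz("wrist",(151+u/4,98+v/4),z,o)
f=W(398,292,108.5);print("flange",f,"ring",W(398,279,99),"disc",W(397.5,262,85))
a,b=W(397,385,116),W(398,512,116)
print("pointer ang",np.degrees(np.arctan2(*(b-a)[1::-1])),"bar",np.degrees(np.arctan2(*(W(398,372,130)-W(397,248,130))[1::-1])))
p=W(255,423,117);m=W(484,349,99);print("post",p,m)
d=p-f;print(np.hypot(*d[:2]),np.degrees(np.arctan2(d[1],d[0])))
r=quat(o["ee_rot"])
print("tool offset of flange",r.inv().apply(f-o["ee_pos"]))
print("tcp px",(proj("wrist",[o["ee_pos"]-[0,0,0]],o)[0]-[151,98])*4)
for s in(25.2,-25.2):print((proj("wrist",[o["ee_pos"]+r.apply([0,s,-8])],o)[0]-[151,98])*4)
```

```text
flange [ 493.41279109 -108.14978668  108.5       ] ring [ 493.75594468 -106.99208668   99.        ] disc [ 494.06194716 -105.47680066   85.        ]
pointer ang -108.03895365995436 bar -108.01543223880395
post [ 451.01943929 -126.16852846  117.        ] [ 508.61657209 -130.86905977   99.        ]
46.06377462340986 -156.97271387454447
tool offset of flange [  0.67324318  -1.01008598 144.65676345]
tcp px [401.9873458 525.2244862]
[595.34376556 548.99268032]
[208.56305253 548.72292124]
```

{"method": "drive_tool", "body": {
  "series": [
    [-0.1,0.05,-3,0,0,0.4],
    [0,0,-3.5,0,0,0],
    [0,0,-3.5,0,0,0],
    [0,0,-2.5,0,0,0],
    [0,0,-1,0,0,0],
    [0,0,-0.3,0,0,0],
    [0,0,0,0,0,0],
    [0,0,0,0,0,0]
  ],
  "grip": 3
}}

```text
time: 2.35
ee_pos: [493.8, -109.7, 117.2]
ee_rot: [0.001, 0.81, 0.587, 0.001]
wrist_force: [-0.4, -0.2, -0.1]
width: 29.8
gripper_force: 0.0
```

Run:
```python
from h import *
o=get_obs();im=shot("wrist","pics/w2.png");print(o["ee_pos"],o["wrist_force"],o["moment"])
```

```text
[ 493.80831241 -109.732929    117.23365092] [-0.36309947 -0.17227764 -0.10962789] [ 0.03226075  0.042173   -0.03037971]
```

View pics/w2.png

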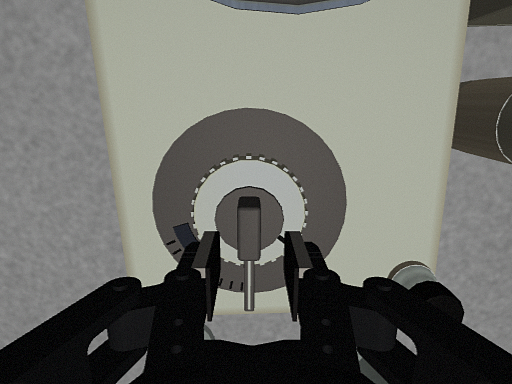

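The bar is centred at u=249. The fingertips are at 219 and 285, so they are about 1.3 mm off centre. I'll check the position along the bar by projection.

Run:
```python
from h import *
o=get_obs();r=quat(o["ee_rot"])
t=lambda *p:proj("wrist",[o["ee_pos"]+r.apply(p)],o)[0].round(1)
for x in(-11,11):
  for z in (0,-5,-22): print("pad",x,z,t(x,-15,z),t(x,15,z))
a=np.radians(-108.04);u=np.array([np.cos(a),np.sin(a),0])
for c in((493.4,-108.1),(493.5,-109.7)):
  C=np.array([*c,0]);print(c,[proj("wrist",[C+u*s+[0,0,z]],o)[0].round(1) for s,z in((-15,130),(15,130),(55,116),(-20,108.5),(20,108.5))])
```

```text
pad -11 0 [224.4 247.8] [278.6 247.8]
pad -11 -5 [223.7 251.8] [279.3 251.9]
pad -11 -22 [220.8 267.5] [282.1 267.5]
pad 11 0 [223.5 210.2] [279.5 210.2]
pad 11 -5 [222.7 213.3] [280.3 213.4]
pad 11 -22 [219.7 225.5] [283.3 225.6]
(493.4, -108.1) [array([249.7, 208.6]), array([249.9, 263.4]), array([250.2, 313. ]), array([249.8, 187.4]), array([250. , 253.4])]
(493.5, -109.7) [array([250.9, 211.4]), array([251.1, 266. ]), array([251.2, 315.1]), array([250.9, 190. ]), array([251.1, 255.7])]
```

{"method": "drive_tool", "body": {
  "series": [
    [-0.07,0.15,-0.3,0,0,0],
    [0,0,-0.2,0,0,0],
    [0,0,0,0,0,0]
  ],
  "grip": 2.4
}}

```text
time: 2.7
ee_pos: [492.4, -107.7, 110.5]
ee_rot: [-0.0, 0.81, 0.587, -0.0]
wrist_force: [0.5, -0.0, 0.7]
width: 24.4
gripper_force: 0.0
```

{"method": "drive_tool", "body": {
  "series": [
    [0,0,0,0,0,0],
    [0,0,0,0,0,0],
    [0,0,0,0,0,0],
    [0,0,0,0,0,0],
    [0,0,0,0,0,0]
  ],
  "grip": 0.8,
  "newtons": 40
}}

```text
time: 3.2
ee_pos: [492.5, -107.8, 110.7]
ee_rot: [0.0, 0.81, 0.587, 0.0]
wrist_force: [-0.5, -0.6, -0.0]
width: 7.8
gripper_force: 0.0
```

Run:
```python
from h import *
o=get_obs();im=shot("wrist","pics/w3.png");print(o["ee_pos"],o["wrist_force"],o["moment"],o["width"],o["gripper_force"])
```

```text
[ 492.49032634 -107.84615271  110.71145368] [-0.45050063 -0.58544507 -0.02342535] [-0.03010214 -0.02333202  0.02283656] 7.817940353275359 0.0
```

The width is 7.8 mm with no grip force, so the fingers aren't on the bar. I'll look.

View pics/w3.png

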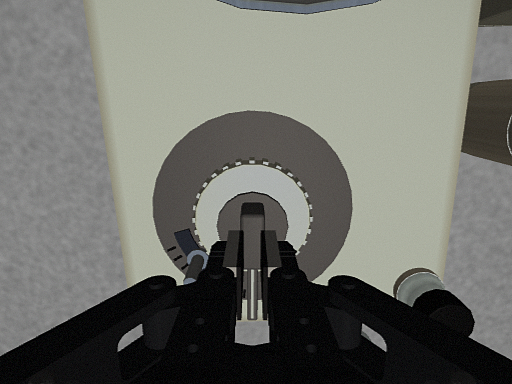

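The pads seem to sit higher than expected or farther along the pointer. I'll check from the side camera along with an enlarged wrist crop.

Run:
```python
from h import *
o=get_obs();s=shot("side","pics/s2.png");w=cv2.imread("pics/w3.png")
u,v=proj("side",[o["ee_pos"]],o)[0];print("tcp side",u,v)
t=lambda *p:(proj("side",[np.array(p)],o)[0])
a=np.radians(-108.04);U=np.array([np.cos(a),np.sin(a),0]);C=np.array([493.4,-108.3,0])
sc=s[240:310,200:275,::-1];wc=w[185:325,180:330]
A=cv2.resize(sc,(400,373),interpolation=cv2.INTER_CUBIC);B=cv2.resize(wc,(400,373),interpolation=cv2.INTER_CUBIC)
f=400/75
for k in(-15,15):
  q=((t(*(C+U*k+[0,0,130]))-[200,240])*f);print("bar top",k,q)
print("tcp in crop",(np.array([u,v])-[200,240])*f)
cv2.imwrite("pics/c3.png",np.clip(np.hstack([A,B]).astype(float)*2+15,0,255).astype('uint8'))
```

```text
tcp side 240.20044242642277 274.469832961856
bar top -15 [222.60991768 129.09665464]
bar top 15 [209.05548689 187.61383778]
tcp in crop [214.40235961 183.83910913]
```

View pics/c3.png

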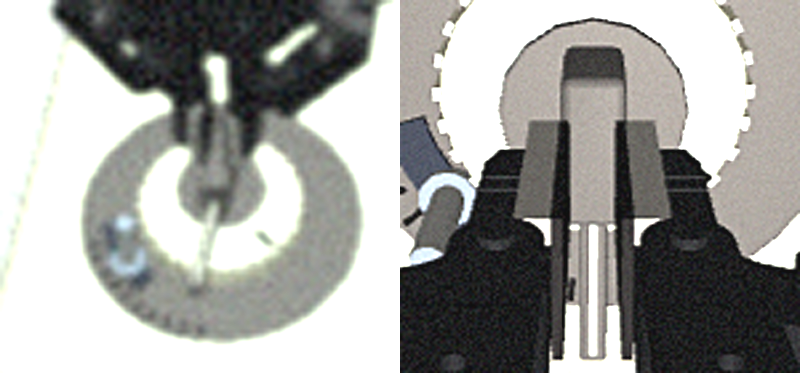

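The pads' visible tips are around 20–28 mm higher than the nominal TCP, so they closed above the bar. I'll reopen and creep down while watching the force.

{"method": "drive_tool", "body": {
  "series": [
    [0,0,0,0,0,0],
    [0,0,0,0,0,0],
    [0,0,0,0,0,0],
    [0,0,-0.1,0,0,0],
    [0,0,-0.1,0,0,0],
    [0,0,-0.1,0,0,0],
    [0,0,0,0,0,0]
  ],
  "grip": 2.4
}}

```text
time: 4.0
ee_pos: [492.4, -107.8, 107.5]
ee_rot: [-0.0, 0.81, 0.587, -0.0]
wrist_force: [-0.0, 0.1, -0.6]
width: 24.0
gripper_force: 0.0
```

{"method": "drive_tool", "body": {
  "series": [
    [0,0,-0.15,0,0,0],
    [0,0,-0.15,0,0,0],
    [0,0,0,0,0,0]
  ]
}}

```text
time: 4.3
ee_pos: [492.3, -107.8, 104.4]
ee_rot: [-0.0, 0.81, 0.587, -0.0]
wrist_force: [0.4, -0.1, -0.2]
width: 24.0
gripper_force: 0.0
```

{"method": "drive_tool", "body": {
  "series": [
    [0,0,-0.15,0,0,0],
    [0,0,-0.15,0,0,0],
    [0,0,0,0,0,0]
  ]
}}

```text
time: 4.6
ee_pos: [492.3, -107.8, 101.4]
ee_rot: [-0.0, 0.81, 0.587, -0.0]
wrist_force: [0.2, -0.5, -0.3]
width: 23.8
gripper_force: 0.0
```

{"method": "drive_tool", "body": {
  "series": [
    [0,0,-0.15,0,0,0],
    [0,0,-0.15,0,0,0],
    [0,0,0,0,0,0]
  ]
}}

```text
time: 4.9
ee_pos: [492.4, -107.8, 98.4]
ee_rot: [-0.0, 0.81, 0.587, -0.0]
wrist_force: [-1.0, 0.5, 1.0]
width: 24.4
gripper_force: 0.0
```

{"method": "drive_tool", "body": {
  "series": [
    [0,0,-0.15,0,0,0],
    [0,0,-0.15,0,0,0],
    [0,0,0,0,0,0]
  ]
}}

```text
time: 5.2
ee_pos: [492.4, -107.8, 95.4]
ee_rot: [-0.0, 0.81, 0.587, -0.0]
wrist_force: [-0.0, 0.4, 0.8]
width: 23.9
gripper_force: 0.0
```

Run:
```python
from h import *
o=get_obs();w=shot("wrist","pics/w4.png");print(o["ee_pos"],o["wrist_force"],o["moment"])
cv2.imwrite("pics/w4c.png",cv2.convertScaleAbs(cv2.resize(w[175:325,150:350,::-1],None,fx=4,fy=4,interpolation=cv2.INTER_CUBIC),alpha=1.8,beta=15))
```

```text
[ 492.35047137 -107.84215594   95.43535663] [-0.03597171  0.40303487  0.7867423 ] [ 0.03772508 -0.02160597 -0.06097121]
```

View pics/w4c.png

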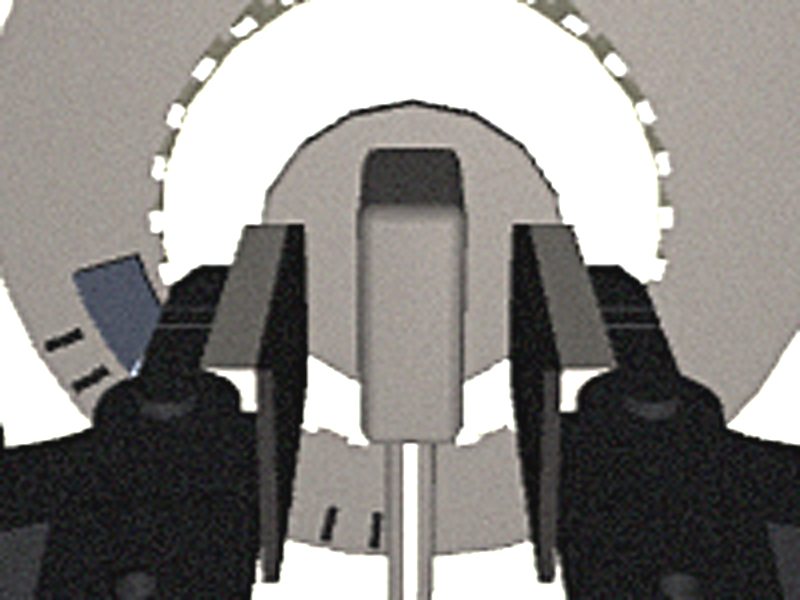

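In this view the bar centre is at u≈412 and the pad tips are at 305 and 512, so they are well centred. The tips are still near the bar's top height. I'll keep creeping down.

{"method": "drive_tool", "body": {
  "series": [
    [0.04,-0.06,-0.15,0,0,0],
    [0,0,-0.15,0,0,0],
    [0,0,-0.2,0,0,0],
    [0,0,0,0,0,0]
  ]
}}

```text
time: 5.65
ee_pos: [492.7, -108.4, 90.3]
ee_rot: [-0.0, 0.81, 0.587, -0.0]
wrist_force: [-0.2, 0.0, 0.8]
width: 23.8
gripper_force: 0.0
```

{"method": "drive_tool", "body": {
  "series": [
    [0,0,-0.15,0,0,0],
    [0,0,-0.15,0,0,0],
    [0,0,0,0,0,0]
  ]
}}

```text
time: 5.95
ee_pos: [492.7, -108.4, 87.4]
ee_rot: [-0.0, 0.81, 0.587, -0.0]
wrist_force: [0.7, 0.2, -0.6]
width: 23.8
gripper_force: 0.0
```

{"method": "drive_tool", "body": {
  "series": [
    [0,0,-0.1,0,0,0],
    [0,0,-0.1,0,0,0],
    [0,0,0,0,0,0]
  ]
}}

```text
time: 6.25
ee_pos: [492.8, -108.4, 85.5]
ee_rot: [-0.0, 0.81, 0.587, -0.0]
wrist_force: [0.6, 0.6, 0.4]
width: 24.0
gripper_force: 0.0
```

{"method": "drive_tool", "body": {
  "series": [
    [0,0,0,0,0,0],
    [0,0,0,0,0,0],
    [0,0,0,0,0,0],
    [0,0,0,0,0,0],
    [0,0,0,0,0,0]
  ],
  "grip": 0.8,
  "newtons": 40
}}

```text
time: 6.75
ee_pos: [492.7, -108.4, 85.8]
ee_rot: [-0.0, 0.81, 0.587, -0.0]
wrist_force: [-3.2, 0.2, 3.2]
width: 11.1
gripper_force: 43.2
```

Run:
```python
from h import *
o=get_obs();w=shot("wrist","pics/w5.png");s=shot("side","pics/s5.png");print(o["ee_pos"],o["wrist_force"],o["moment"],o["width"])
A=cv2.resize(w[175:325,165:340,::-1],(400,343),interpolation=cv2.INTER_CUBIC);B=cv2.resize(s[240:310,200:282,::-1],(400,341),interpolation=cv2.INTER_CUBIC)
cv2.imwrite("pics/c5.png",cv2.convertScaleAbs(np.hstack([A[:341],B]),alpha=2,beta=15))
```

```text
[ 492.71650576 -108.41626186   85.79246613] [-3.1815698   0.21961229  3.20394846] [ 0.25377558  0.61834964 -0.08866207] 11.107639235159414
```

It's gripped (11 mm, 43 N). Now I'll press down gradually.

{"method": "drive_tool", "body": {
  "series": [
    [-0.02,0,-0.1,0,0,0],
    [0,0,-0.1,0,0,0],
    [0,0,-0.1,0,0,0],
    [0,0,0,0,0,0]
  ]
}}

```text
time: 7.25
ee_pos: [492.8, -108.4, 82.9]
ee_rot: [0.0, 0.81, 0.587, 0.0]
wrist_force: [-4.0, 0.9, 6.3]
width: 11.1
gripper_force: 43.7
```

{"method": "drive_tool", "body": {
  "series": [
    [-0.03,0,-0.1,0,0,0],
    [0,0,-0.12,0,0,0],
    [0,0,0,0,0,0],
    [0,0,0,0,0,0]
  ]
}}

```text
time: 7.65
ee_pos: [492.8, -108.4, 81.2]
ee_rot: [0.0, 0.81, 0.587, 0.001]
wrist_force: [-3.2, 1.8, 8.9]
width: 10.9
gripper_force: 44.0
```

Run:
```python
from h import *
o=get_obs();print(o["ee_pos"],o["wrist_force"],o["moment"],o["width"])
```

```text
[ 492.77101425 -108.44569368   81.20195064] [-3.22190029  1.83117735  8.91124694] [ 0.39972348  0.77818751 -0.07736753] 10.872602840286351
```

{"method": "drive_tool", "body": {
  "series": [
    [0,0,-0.03,0,0,-2.5],
    [0,0,0,0,0,-2.5],
    [0,0,0,0,0,-2.5],
    [0,0,0,0,0,-2.5],
    [0,0,0,0,0,-2.5],
    [0,0,0,0,0,-2.5],
    [0,0,0,0,0,0]
  ]
}}

```text
time: 8.35
ee_pos: [492.7, -108.4, 80.9]
ee_rot: [0.0, 0.88, 0.475, 0.0]
wrist_force: [-3.7, 2.0, 8.8]
width: 11.1
gripper_force: 44.1
```

```bash
cat > st.py <<'E'
from h import *
o=get_obs();y=quat(o["ee_rot"]).as_matrix()[:,1];r=lambda a:np.round(a,2)
print(r(o["time"]),r(o["ee_pos"]),"F",r(o["wrist_force"]),"M",r(o["moment"]),"w",r(o["width"]),"pointer yaw",r(np.degrees(np.arctan2(y[1],y[0]))-90))
E
python3 st.py
```

```text
8.35 [ 492.66 -108.39   80.91] F [-3.65  1.97  8.79] M [ 0.35  0.85 -0.02] w 11.1 pointer yaw -123.22
```

{"method": "drive_tool", "body": {
  "series": [
    [0,0,0,0,0,-2.5],
    [0,0,0,0,0,-2.5],
    [0,0,0,0,0,-2.5],
    [0,0,0,0,0,-2.5],
    [0,0,0,0,0,-2.5],
    [0,0,0,0,0,-2.5],
    [0,0,0,0,0,-2],
    [0,0,0,0,0,0]
  ]
}}

```text
time: 9.15
ee_pos: [492.6, -108.3, 80.9]
ee_rot: [0.0, 0.94, 0.34, 0.0]
wrist_force: [-4.1, 2.1, 9.6]
width: 11.0
gripper_force: 44.1
```

```bash
python3 st.py
```

```text
9.15 [ 492.59 -108.34   80.87] F [-4.06  2.14  9.63] M [ 0.46  0.92 -0.07] w 10.98 pointer yaw -140.21
```

{"method": "drive_tool", "body": {
  "series": [
    [0,0,0,0,0,-2],
    [0,0,0,0,0,-2],
    [0,0,0,0,0,-1],
    [0,0,0,0,0,0]
  ]
}}

```text
time: 9.55
ee_pos: [492.6, -108.3, 80.9]
ee_rot: [0.0, 0.954, 0.299, 0.001]
wrist_force: [-4.3, 2.6, 8.7]
width: 10.9
gripper_force: 44.1
```

```bash
python3 st.py
```

```text
9.55 [ 492.62 -108.32   80.92] F [-4.3   2.59  8.68] M [ 0.44  0.93 -0.01] w 10.93 pointer yaw -145.17
```

{"method": "drive_tool", "body": {
  "series": [
    [0,0,0,0,0,-0.5],
    [0,0,0,0,0,-0.5],
    [0,0,0,0,0,0]
  ]
}}

```text
time: 9.85
ee_pos: [492.6, -108.3, 80.9]
ee_rot: [0.0, 0.957, 0.291, 0.0]
wrist_force: [-4.1, 1.5, 9.3]
width: 11.0
gripper_force: 44.1
```

```bash
python3 st.py
```

```text
9.85 [ 492.58 -108.33   80.88] F [-4.11  1.46  9.3 ] M [0.48 0.96 0.05] w 10.97 pointer yaw -146.15
```

{"method": "drive_tool", "body": {
  "series": [
    [0,0,0,0,0,-0.5],
    [0,0,0,0,0,-0.5],
    [0,0,0,0,0,0]
  ]
}}

```text
time: 10.15
ee_pos: [492.6, -108.3, 80.9]
ee_rot: [0.0, 0.959, 0.283, 0.0]
wrist_force: [-4.8, 3.0, 9.3]
width: 11.1
gripper_force: 44.1
```

```bash
python3 st.py
```

```text
10.15 [ 492.59 -108.32   80.89] F [-4.75  3.01  9.31] M [0.46 0.98 0.03] w 11.08 pointer yaw -147.15
```

{"method": "drive_tool", "body": {
  "series": [
    [0,0,0,0,0,-0.5],
    [0,0,0,0,0,0]
  ]
}}

```text
time: 10.35
ee_pos: [492.6, -108.3, 80.9]
ee_rot: [0.0, 0.96, 0.279, 0.0]
wrist_force: [-3.8, 1.7, 8.7]
width: 11.3
gripper_force: 44.1
```

```bash
python3 st.py
```

```text
10.35 [ 492.57 -108.3    80.88] F [-3.79  1.71  8.75] M [ 0.45  0.99 -0.03] w 11.31 pointer yaw -147.65
```

{"method": "drive_tool", "body": {
  "series": [
    [0,0,0,0,0,-0.5],
    [0,0,0,0,0,0]
  ]
}}

```text
time: 10.55
ee_pos: [492.6, -108.3, 80.9]
ee_rot: [0.0, 0.962, 0.274, 0.0]
wrist_force: [-4.0, 1.6, 9.2]
width: 10.7
gripper_force: 44.1
```

```bash
python3 st.py
```

```text
10.55 [ 492.57 -108.34   80.88] F [-4.01  1.57  9.19] M [0.46 0.97 0.02] w 10.71 pointer yaw -148.15
```

{"method": "drive_tool", "body": {
  "series": [
    [0,0,0,0,0,-0.5],
    [0,0,0,0,0,0]
  ]
}}

```text
time: 10.75
ee_pos: [492.6, -108.3, 80.9]
ee_rot: [0.0, 0.963, 0.27, 0.0]
wrist_force: [-4.4, 2.0, 8.8]
width: 10.7
gripper_force: 44.2
```

```bash
python3 st.py
```

```text
10.75 [ 492.57 -108.33   80.86] F [-4.43  2.01  8.76] M [0.43 0.96 0.08] w 10.68 pointer yaw -148.64
```

{"method": "drive_tool", "body": {
  "series": [
    [0,0,0,0,0,-0.5],
    [0,0,0,0,0,0]
  ]
}}

```text
time: 10.95
ee_pos: [492.6, -108.4, 80.9]
ee_rot: [0.0, 0.964, 0.266, 0.0]
wrist_force: [-4.5, 0.9, 9.0]
width: 11.1
gripper_force: 44.2
```

```bash
python3 st.py
```

```text
10.95 [ 492.61 -108.39   80.89] F [-4.54  0.94  9.  ] M [0.37 0.94 0.22] w 11.13 pointer yaw -149.13
```

{"method": "drive_tool", "body": {
  "series": [
    [0,0,0,0,0,-0.1],
    [0,0,0,0,0,0],
    [0,0,0,0,0,0]
  ]
}}

```text
time: 11.25
ee_pos: [492.6, -108.4, 80.9]
ee_rot: [0.0, 0.964, 0.265, 0.0]
wrist_force: [-4.1, 0.7, 8.7]
width: 10.7
gripper_force: 44.2
```

```bash
python3 st.py
```

```text
11.25 [ 492.62 -108.43   80.9 ] F [-4.12  0.73  8.74] M [0.32 0.87 0.31] w 10.7 pointer yaw -149.22
```

{"method": "drive_tool", "body": {
  "series": [
    [0,0,0,0,0,0],
    [0,0,0,0,0,0]
  ]
}}

```text
time: 11.45
ee_pos: [492.6, -108.4, 80.9]
ee_rot: [0.0, 0.964, 0.265, 0.0]
wrist_force: [-4.0, 1.7, 9.4]
width: 11.0
gripper_force: 44.2
```

```bash
python3 st.py
```

```text
11.45 [ 492.61 -108.43   80.87] F [-4.04  1.73  9.4 ] M [0.39 0.95 0.25] w 11.01 pointer yaw -149.22
```

The pointer bears on the post at about 5.5 N. I'll let the knob up while still lightly pushing, then release.

{"method": "drive_tool", "body": {
  "series": [
    [0,0,0.1,0,0,0.1],
    [0,0,0.1,0,0,0.1],
    [0,0,0.1,0,0,0.1],
    [0,0,0.1,0,0,0],
    [0,0,0.05,0,0,0],
    [0,0,0,0,0,0]
  ]
}}

```text
time: 12.05
ee_pos: [492.5, -108.4, 84.7]
ee_rot: [0.0, 0.963, 0.268, 0.0]
wrist_force: [-1.6, 1.0, 4.6]
width: 10.8
gripper_force: 43.6
```

```bash
python3 st.py
```

```text
12.05 [ 492.53 -108.4    84.75] F [-1.59  0.99  4.58] M [0.33 0.43 0.16] w 10.77 pointer yaw -148.94
```

{"method": "drive_tool", "body": {
  "series": [
    [0,0,0.1,0,0,0],
    [0,0,0,0,0,0]
  ]
}}

```text
time: 12.25
ee_pos: [492.5, -108.4, 85.7]
ee_rot: [-0.0, 0.963, 0.268, 0.0]
wrist_force: [-0.5, 1.1, 1.9]
width: 11.1
gripper_force: 43.3
```

{"method": "drive_tool", "body": {
  "series": [
    [0,0,0,0,0,0],
    [0,0,0,0,0,0],
    [0,0,0,0,0,0],
    [0,0,0,0,0,0],
    [0,0,0,0,0,0]
  ],
  "grip": 2.4
}}

```text
time: 12.75
ee_pos: [492.4, -108.5, 85.6]
ee_rot: [0.0, 0.964, 0.268, -0.0]
wrist_force: [1.0, 0.2, -0.4]
width: 23.8
gripper_force: 0.0
```

{"method": "drive_tool", "body": {
  "series": [
    [0,0,0.5,0,0,0],
    [0,0,1,0,0,0],
    [0,0,2,0,0,0],
    [0,0,3,0,0,0],
    [0,0,4,0,0,0],
    [0,0,4,0,0,0],
    [0,0,2,0,0,0],
    [0,0,0,0,0,0],
    [0,0,0,0,0,0]
  ]
}}

```text
time: 13.65
ee_pos: [492.6, -108.5, 251.1]
ee_rot: [0.0, 0.964, 0.268, 0.0]
wrist_force: [-0.3, -0.3, -0.8]
width: 23.8
gripper_force: 0.0
```

```bash
python3 st.py
python3 - <<'E'
from h import *
o=get_obs();w=shot("wrist","pics/w6.png")
x,y=proj("wrist",[[493.4,-108.3,108]],o)[0].astype(int);x0,y0=x-100,max(0,min(234,y-75));print(x0,y0)
cv2.imwrite("pics/w6c.png",cv2.convertScaleAbs(cv2.resize(w[y0:y0+150,x0:x0+200,::-1],None,fx=4,fy=4,interpolation=cv2.INTER_CUBIC),alpha=1.3))
E
```

```text
13.65 [ 492.59 -108.5   251.13] F [-0.26 -0.31 -0.85] M [-0.    0.01  0.01] w 23.78 pointer yaw -148.95
151 96
```

View pics/w6c.png

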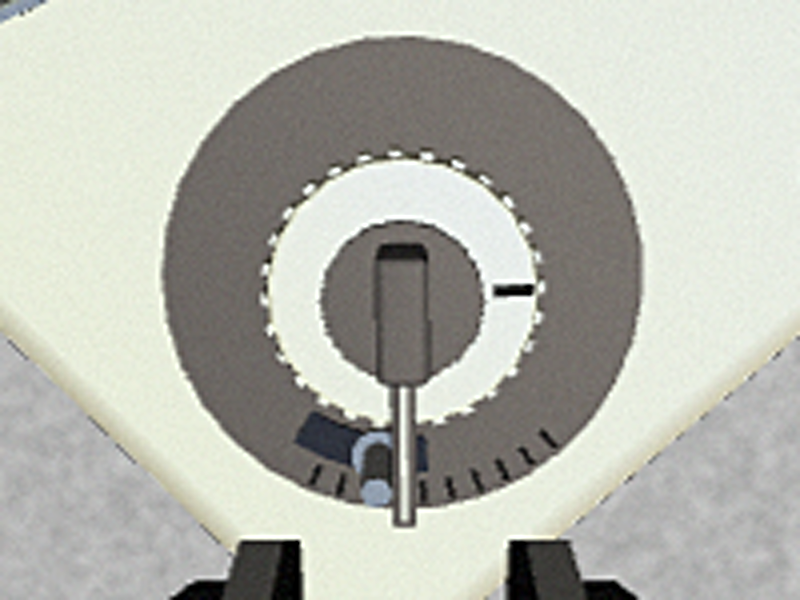

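The pointer at (403,480) stands right against the post at (377,480), and the knob is up. The mark at (513,290) looks consistent with its start position. I'll check that, then hand in.

Run:
```python
from h import *
o=get_obs();W=lambda u,v,z:onz("wrist",(151+u/4,96+v/4),z,o)
print("mark",W(513,290,99),"was 508.6,-130.9; pointer-post",np.linalg.norm((W(403,480,116)-W(377,491,117))[:2]))
print(hand_in())
```

```text
mark [ 507.64812961 -130.68495266   99.        ] was 508.6,-130.9; pointer-post 6.765287704419487
the job is handed in; nothing more can be done
None
```

I pressed the knob, turned it clockwise until its pointer pushed on the post at about 5.5 N, let it spring back up there, and handed the job in; by camera the pointer stands about 6.8 mm from the post (middle lines) and the ring mark moved about 1 mm, but `hand_in()` returned no verdict.

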